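Click the paper-size wheel of a copier cassette round to the arrow

ROBOT

A 7-joint arm with a two-finger parallel gripper is mounted at the origin on the work surface. World frame = base frame: x ahead of the robot, y to its left, z up, the work surface at z = 0. Lengths are in m, angles in rad, forces in N, time in s.
With the tool pointing down it reaches from about 0.425 to 0.825 m from the base axis. Payload 3.6 kg.
Tool frame: the origin (TCP) lies where the fingers leave the gripper's body, on its centre line; the fingertips stand 73 mm ahead of it and the grasp point (between the pads) lies 54 mm ahead of it; x points along the fingers, y is the direction in which the jaws open and shut, and the axes are right-handed (so a half turn about x gives the same grasp; the last joint's range is limited). The gripper opens to 85 mm and grips with 20 to 120 N. Pads are 22 mm wide; open, the fingers measure 114 mm over their backs; the gripper's body (76 mm by 85 mm) begins 54 mm behind the grasp point. The pads swing forward as they close: fully open they stand 13 mm farther back than shut.
Start: joints at [-1.254, 0.615, -0.013, 1.423, 0.008, 1.103, -0.04], TCP at [0.218, 0.612, 0.304] pointing down, gripper open.
Joint ranges: [-3.12, 3.12], [-0.3, 2.06], [-1.34, 1.32], [0.26, 2.42], [-1.36, 4.5], [0.01, 1.98], [-2.84, 2.84]. Speed limits (rad/s): [2.79, 2.79, 3.14, 3.14, 3.14, 3.14, 3.14].

INTERFACE

Orientations are given as a unit quaternion [x, y, z, w].
In Python, from station import arm, snapshot, camera_info, ticket gives the robot as it stands. Calls block until the motion is done:
- arm.movep(position, orientation): joint-space move of the TCP to a pose.
- arm.line_to(position, velocity=0.15, ori=None): straight line of the TCP; ori=None keeps the orientation; velocity is the mean speed in m/s.
- arm.move_j(angles): joint-space move.
- arm.move_gripper(opening, effort=None): opening from 0.0 (shut) to 1.0 (fully open); effort is the grip in N (None keeps the last); returns when the fingers have stopped.
- arm.pause(seconds).
- arm.ik(position, orientation): joint angles nearest the present ones, or None.
- snapshot(name): name is "scene" or "top" or "wrist"; returns the picture (384x512x3 uint8, blue, green, red); there is no depth.
- camera_info(name): a dict with "fx", "fy", "cx", "cy" (pixels), "R" (3x3) and "t" (3): a world point X has camera coordinates R X + t; the wrist camera has in their place "T_tool_cam" (4x4, takes a point from camera to tool coordinates, whose origin is the TCP and whose axes are the tool frame's). Camera axes: x right, y down, z forward; pixel columns grow to the right and rows downward; lengths in m; the calibration is good to about 2 mm. A picture is of the moment at which its call begins: read the wrist's pose just before it. camera_info takes no time and is no camera call.
A pose or a line that the arm cannot do raises arm.MotionError and nothing moves.
- ticket.finish_job(): hands the job in, once; it reports no verdict.
Readings, each from a call of its own:
- arm.read_time(): time.
- arm.read_joint_positions(): joint angles.
- arm.read_dq(): joint speeds.
- arm.read_effort(): joint torques, N m.
- arm.read_tool_pos(): TCP position.
- arm.read_eef_rot(): TCP orientation.
- arm.read_ft_force(): force on the tool from outside, world axes, zero at the start.
- arm.read_wrist_torque(): the same for the moment, N m.
- arm.read_opening(): opening from 0.0 (shut) to 1.0 (fully open).
Only numpy, scipy, OpenCV 4.12 (cv2) and the standard library are available. Lean on these libraries where they do the work, as an engineer would, in place of code of your own. Each camera call takes 0.05 s, during which the arm holds its last target.

TASK

The copier's paper cassette has been reloaded; set its paper-size wheel. With a fingertip, flick the wheel's edge anticlockwise (seen from above), click by click, until the orange fin has clicked in at the white arrow, and do not let it click on past the arrow. Only touch it, lightly: do not pinch the wheel or press hard, do not lift or shift the cassette, and leave the other things where they are.

Things in the scene. Friction and masses are not known exactly. Their poses are not given: they have to be found in the camera images.
- cassette: White copier paper cassette, loose on the table, 2.6 kg. Origin on the table under the wheel's axis; x points from its front face to its back, y along the front face, z up. Front face x = -22 mm, back 288; right side y = -22, left 290. Front shoulder (x -22 to 70) 55 mm high; behind it a well, walls 70 mm high, with paper 44 mm high.
- selector (a joint): Turn of the wheel, rad, anticlockwise from above positive; 0 = orange fin clicked in at the arrow. Spring clicks every 1.047 rad (60 deg, one fin pitch): let go short of half way it falls back, past half way it snaps on. Starts 2, 3 or 4 clicks before the arrow (-2.09, -3.14, -4.19). Stops at -4.82 and 1.47. A click takes 3 to 5 N at a fin's tip.
- wheel_centre (a point): Wheel's axis at its top face, 76 mm above the table. The wheel lies flat: black core, radius 24 mm, six radial fins 6 mm thick, tips at radius 38 mm, all 58 to 76 mm above the table. At rest one fin points along the cassette's +x, one along -x. It overhangs the front and right faces by 16 mm, with free air below.
- orange_fin (a point): Top of the outer end of the one orange fin (the other five are white), 38 mm from the wheel's axis, 76 mm above the table.
- pointer (a point): Tip of the white arrow on a blue plate on the cassette's shoulder, pointing at the wheel: 42 mm from the wheel's axis along the cassette's +x, 57 mm above the table.
- stamp: Rubber stamp with wooden handle, 26 mm across, 63 mm tall, standing loose on the cassette's shoulder. Origin: centre of its underside. Leave alone.
- clipbox: Green clip box 55 x 40 x 18 mm lying on the paper in the cassette. Origin: centre of its underside. Leave alone.
- stapler: Red and black stapler 130 x 34 mm, 40 mm high, on the table at the cassette's right. Origin: centre of its underside. Leave alone.
- mug: Blue mug, 80 mm across, 95 mm tall. Origin: centre of its underside. Leave alone.
- cleaner: White bottle 60 mm across, 150 mm tall. Origin: centre of its underside. Leave alone.
- tape: Roll of tape lying flat, 90 mm across, 24 mm high. Origin: centre of its underside. Leave alone.

How it is judged:
At the end, for the whole second after the job is handed in: The orange fin rests in its click at the white arrow (wheel within 0.2 rad); the cassette lies on the table within 30 mm of where it was, and so does every other thing (value of joint selector between -0.2 and 0.2 rad and horizontal distance between orange_fin and pointer below 0.012 m and distance of each of cassette, stamp, clipbox, stapler, mug, cleaner, tape from where it was at the start of the episode below 0.03 m and height (world z) of cassette below 0.01 m and linear speed of cassette below 0.02 m/s); the robot touches nothing.
It fails at once if the wheel went more than half a click past the arrow (value of joint selector above 0.575959 rad).
It fails at once if the cassette or its wheel was pushed or pinched with more than 25 N (contact force between the fingers and cassette above 25 N).
It fails at once if the cassette was lifted, tipped or shifted more than 30 mm (height (world z) of cassette above 0.01 m or angle between cassette's own z axis and vertical above 0.06 rad or distance of cassette from where it was at the start of the episode above 0.03 m).
It fails at once if another thing was moved more than 30 mm or tipped over (distance of any of stamp, clipbox, stapler, mug, cleaner, tape from where it was at the start of the episode above 0.03 m or angle between any of stamp, clipbox, stapler, mug, cleaner, tape's own z axis and vertical above 0.4 rad).
It also fails if it takes over 48 s, if anything falls off the work surface, if the arm or the gripper's body presses on something with over 40 N, if the wrist force passes 120 N, or if a joint passes its speed limit or range.

## Working session

There is one attempt and no reset: what is moved stays moved. The work goes in short steps, each a Python script; the robot and the scene stay as the last script left them, time stands still between calls to the robot, and variables do not carry over. Pictures are saved under pics/ and viewed, and the job is handed in when it is done.

```bash
ls; mkdir -p pics; python3 - <<'E'
from station import arm, snapshot, camera_info
import cv2
for n in ("scene","top","wrist"):
    im=snapshot(n); cv2.imwrite(f"pics/{n}0.png",im)
    print(n,camera_info(n))
print(arm.read_time(),arm.read_tool_pos(),arm.read_eef_rot(),arm.read_opening(),arm.read_ft_force())
E
```

```text
pics
scene {'fx': 421.5199329410551, 'fy': 421.5199329410551, 'cx': 259.11201829231385, 'cy': 187.89769218499163, 'R': array([[-0.09466432,  0.99550082, -0.00409694],
       [ 0.86207972,  0.07991751, -0.50043155],
       [-0.49785261, -0.05090491, -0.86576641]]), 't': array([ 0.06638687, -0.48774993,  1.66841381])}
top {'fx': 407.56561710931715, 'fy': 407.56561710931715, 'cx': 253.4271030314143, 'cy': 189.75685742149258, 'R': array([[-0.00261806, -0.99998327, -0.00515816],
       [-0.99179073,  0.00325599, -0.12783012],
       [ 0.12784478,  0.00478115, -0.99178266]]), 't': array([5.21058968e-04, 5.90917845e-01, 1.24947522e+00])}
wrist {'fx': 276.86199876189113, 'fy': 276.86199876189113, 'cx': 256.4200613714186, 'cy': 196.9947455090908, 'T_tool_cam': array([[-7.75839057e-04, -2.72370862e-01,  9.62192035e-01,
        -7.07267662e-02],
       [ 9.99999436e-01,  4.86864817e-04,  9.44142517e-04,
        -1.58320210e-04],
       [-7.25614360e-04,  9.62192224e-01,  2.72370330e-01,
        -6.87729771e-02],
       [ 0.00000000e+00,  0.00000000e+00,  0.00000000e+00,
         1.00000000e+00]])}
0.15 [0.21833067 0.61176609 0.30298033] [ 0.11988743  0.69686949 -0.12129983  0.69662492] 1.0018876730913948 [-0.07114464  0.7021754  -0.5901995 ]
```

View pics/scene0.png

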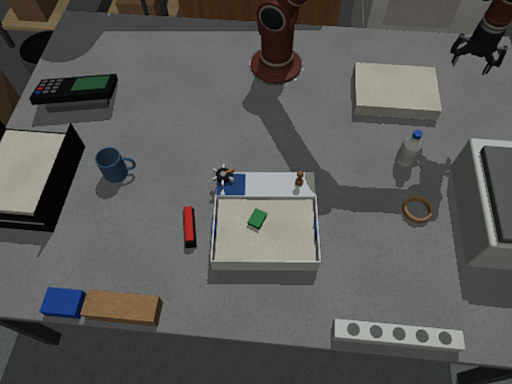

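View pics/top0.png

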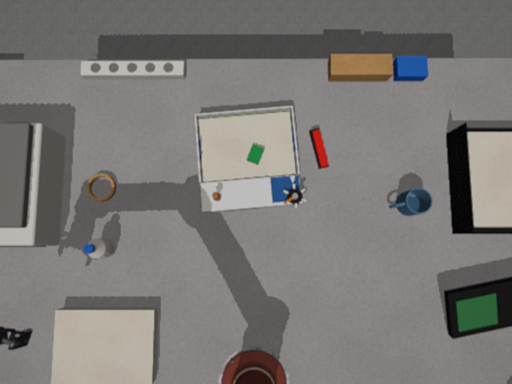

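View pics/wrist0.png

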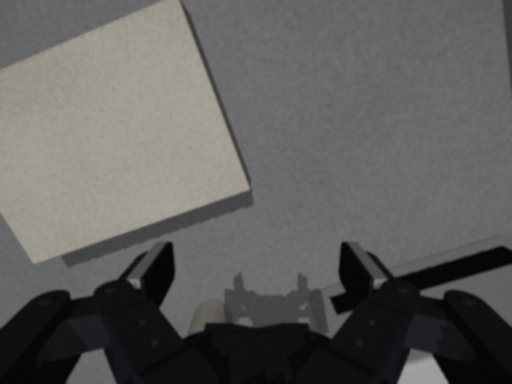

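The cassette sits in the middle of the scene. In the top view the wheel is at about (293,197), with the orange fin toward roughly (290,203). I'll zoom in.

```bash
python3 - <<'E'
import cv2,numpy as np
t=cv2.imread("pics/top0.png"); s=cv2.imread("pics/scene0.png")
a=cv2.resize(t[165:225,255:325],None,fx=8,fy=8,interpolation=cv2.INTER_CUBIC)
b=cv2.resize(s[160:205,200:260],None,fx=8,fy=8,interpolation=cv2.INTER_CUBIC)
cv2.imwrite("pics/topz.png",a); cv2.imwrite("pics/scenez.png",b)
c=cv2.resize(t[95:220,185:310],None,fx=4.8,fy=4.8,interpolation=cv2.INTER_CUBIC); cv2.imwrite("pics/topc.png",c)
E
```

```text
(no output)
```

View pics/topz.png

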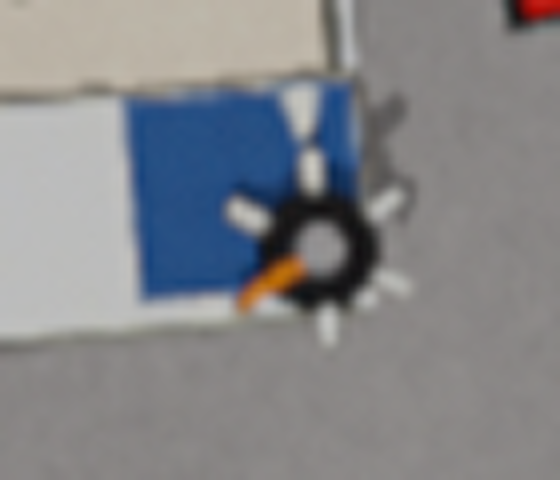

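View pics/scenez.png

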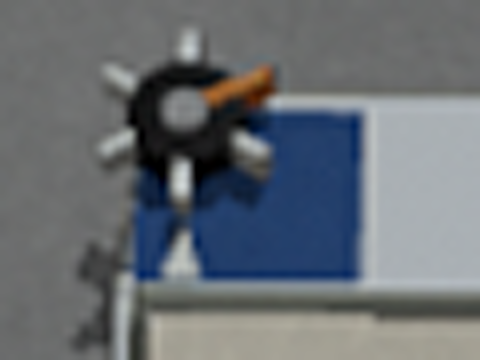

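View pics/topc.png

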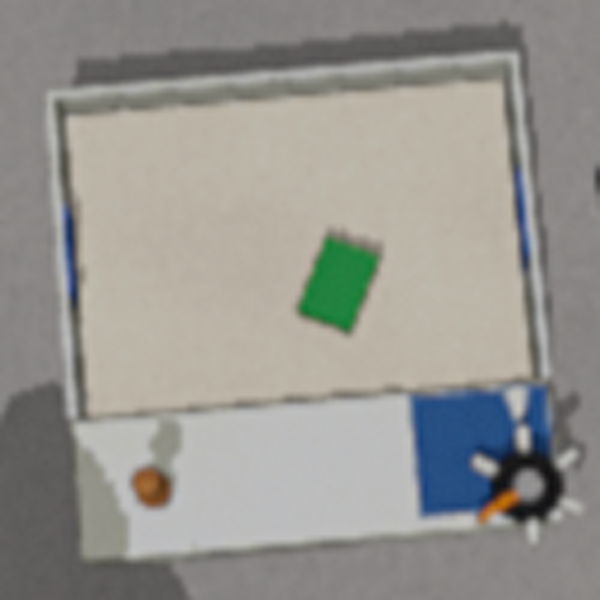

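The orange fin is at lower-left in the top view, +120° from the arrow direction. Anticlockwise motion means selector ≈ -4.19, so four clicks are needed. Next I'll fit the cassette pose.

```bash
cat > h.py <<'E'
import numpy as np, cv2
from scipy.spatial.transform import Rotation as Ro
from scipy.optimize import least_squares
from station import arm, snapshot, camera_info
def proj(ci,X):
    c=np.atleast_2d(X)@ci["R"].T+ci["t"]
    return np.c_[ci["fx"]*c[:,0]/c[:,2]+ci["cx"],ci["fy"]*c[:,1]/c[:,2]+ci["cy"]]
def cas(p,L):
    c,s=np.cos(p[2]),np.sin(p[2]); L=np.atleast_2d(L)
    return np.c_[p[0]+c*L[:,0]-s*L[:,1],p[1]+s*L[:,0]+c*L[:,1],L[:,2]]
def wrist_ci(pos,q):
    T=np.eye(4);T[:3,:3]=Ro.from_quat(q).as_matrix();T[:3,3]=pos
    ci=dict(camera_info("wrist"));W=T@ci["T_tool_cam"];Wi=np.linalg.inv(W)
    ci["R"]=Wi[:3,:3];ci["t"]=Wi[:3,3];return ci
def tool_q(yaw_z):  # tool x down, tool z horizontal at world angle yaw_z
    x=np.array([0,0,-1.]);z=np.array([np.cos(yaw_z),np.sin(yaw_z),0]);y=np.cross(z,x)
    return Ro.from_matrix(np.c_[x,y,z]).as_quat()
E
python3 - <<'E'
from h import *
f=lambda u,v,s,o:((u+.5)/s-.5+o[0],(v+.5)/s-.5+o[1])
top=[((0,0,.076),f(320,248,8,(255,165))),((.288,.290,.07),f(48,92,4.8,(185,95))),((.288,-.022,.07),f(518,52,4.8,(185,95))),((-.022,.290,.055),f(82,560,4.8,(185,95))),
 ((-.038,0,.076),f(328,342,8,(255,165)))]
sc=[((0,0,.076),f(184,108,8,(200,160))),((-.038,0,.076),f(190,30,8,(200,160)))]
ct,cs=camera_info("top"),camera_info("scene")
def res(p,full=True):
    r=np.r_[(proj(ct,cas(p,[a for a,_ in top]))-[b for _,b in top]),(proj(cs,cas(p,[a for a,_ in sc]))-[b for _,b in sc])]
    return r.ravel()
s=least_squares(res,[.5,-.1,0])
print(s.x,np.degrees(s.x[2]));print(res(s.x).reshape(-1,2).round(2))
q0=arm.read_eef_rot();print(Ro.from_quat(q0).as_matrix().round(2))
p=s.x
for a in (0,np.pi):
    q=tool_q(p[2]+a)
    for L in ((-.041,.04,0),(-.041,-.04,0),(-.09,0,0)):
        X=cas(p,L)[0]; 
        for z in (.3,.2,.125):
            X[2]=z; print(a,L,z,X.round(3),np.round(arm.ik(X,q),2) if arm.ik(X,q) is not None else None)
E
```

```text
[ 0.56777808 -0.12766603  0.08279161] 4.743609739888468
[[ 0.18 -0.03]
 [-0.44 -0.46]
 [ 0.02 -0.43]
 [-0.13  0.06]
 [ 0.4   0.58]
 [ 0.08  0.05]
 [-0.01 -0.29]]
[[-0.    0.34  0.94]
 [-0.    0.94 -0.34]
 [-1.   -0.   -0.  ]]
0 (-0.041, 0.04, 0) 0.3 [ 0.524 -0.091  0.3  ] [-0.01  0.44  0.21  1.78 -0.11  0.94  1.9 ]
0 (-0.041, 0.04, 0) 0.2 [ 0.524 -0.091  0.2  ] [ 0.11  0.56  0.04  1.89 -0.03  0.69  1.82]
0 (-0.041, 0.04, 0) 0.125 [ 0.524 -0.091  0.125] [ 0.19  0.68 -0.08  1.94  0.11  0.52  1.68]
0 (-0.041, -0.04, 0) 0.3 [ 0.53  -0.171  0.3  ] [ 0.1   0.48  0.26  1.71 -0.15  0.97  2.07]
0 (-0.041, -0.04, 0) 0.2 [ 0.53  -0.171  0.2  ] [ 0.24  0.6   0.05  1.82 -0.04  0.73  1.97]
0 (-0.041, -0.04, 0) 0.125 [ 0.53  -0.171  0.125] [ 0.32  0.71 -0.07  1.87  0.09  0.57  1.84]
0 (-0.09, 0, 0) 0.3 [ 0.478 -0.135  0.3  ] [ 0.03  0.39  0.29  1.87 -0.14  0.9   2.03]
0 (-0.09, 0, 0) 0.2 [ 0.478 -0.135  0.2  ] [ 0.19  0.52  0.06  1.98 -0.05  0.64  1.93]
0 (-0.09, 0, 0) 0.125 [ 0.478 -0.135  0.125] [ 0.28  0.65 -0.08  2.04  0.11  0.46  1.78]
3.141592653589793 (-0.041, 0.04, 0) 0.3 [ 0.524 -0.091  0.
[... 201 characters left out ...]
.524 -0.091  0.125] [-0.18  0.74  0.5   1.95 -0.61  0.6  -0.77]
3.141592653589793 (-0.041, -0.04, 0) 0.3 [ 0.53  -0.171  0.3  ] [-0.35  0.69  1.09  1.72 -0.66  1.15 -0.55]
3.141592653589793 (-0.041, -0.04, 0) 0.2 [ 0.53  -0.171  0.2  ] [-0.14  0.69  0.68  1.83 -0.57  0.83 -0.67]
3.141592653589793 (-0.041, -0.04, 0) 0.125 [ 0.53  -0.171  0.125] [ 0.02  0.74  0.4   1.88 -0.47  0.61 -0.77]
3.141592653589793 (-0.09, 0, 0) 0.3 [ 0.478 -0.135  0.3  ] [-0.49  0.64  1.19  1.88 -0.67  1.1  -0.52]
3.141592653589793 (-0.09, 0, 0) 0.2 [ 0.478 -0.135  0.2  ] [-0.19  0.6   0.65  1.99 -0.54  0.72 -0.7 ]
3.141592653589793 (-0.09, 0, 0) 0.125 [ 0.478 -0.135  0.125] [ 0.03  0.67  0.31  2.04 -0.42  0.49 -0.84]
```

```bash
python3 - <<'E'
from h import *
p=np.array([0.56777808,-0.12766603,0.08279161]); q=tool_q(p[2]+np.pi)
X=cas(p,(-.075,.03,.30))[0]
print(arm.read_time()); arm.movep(X,q); print(arm.read_time()); arm.move_gripper(0.0,20); print(arm.read_time(),arm.read_opening())
X=cas(p,(-.075,.03,.20))[0]; arm.line_to(X,0.15)
pos,qq=arm.read_tool_pos(),arm.read_eef_rot(); im=snapshot("wrist")
print(arm.read_time(),pos,X,arm.read_ft_force())
ci=wrist_ci(pos,qq)
cv2.imwrite("pics/w1.png",im)
v=im.copy()
a=np.radians(np.arange(0,360,60))
for P in list(cas(p,np.c_[.038*np.cos(a),.038*np.sin(a),0*a+.076]))+[cas(p,(0,0,.076))[0],cas(p,(.042,0,.057))[0],cas(p,(-.022,-.022,.055))[0]]:
    u=proj(ci,P)[0]; print(u.round(1)); cv2.circle(v,tuple(int(round(k)) for k in u),2,(255,0,255),1)
cv2.imwrite("pics/w1v.png",cv2.resize(v,(800,600),interpolation=cv2.INTER_CUBIC))
E
```

```text
0.15
2.85
3.6167 0.004793761472564478
4.4833 [ 0.49099986 -0.10442832  0.20067352] [ 0.49055406 -0.10397107  0.2       ] [ 0.75068278 -0.31756442  0.669206  ]
[302.4  48.3]
[250.9  80.3]
[251.2 139.4]
[297.5 166.6]
[346.1 139.4]
[351.3  80.4]
[299.8 110.7]
[298.3  48.6]
[323.1 141.5]
```

View pics/w1v.png

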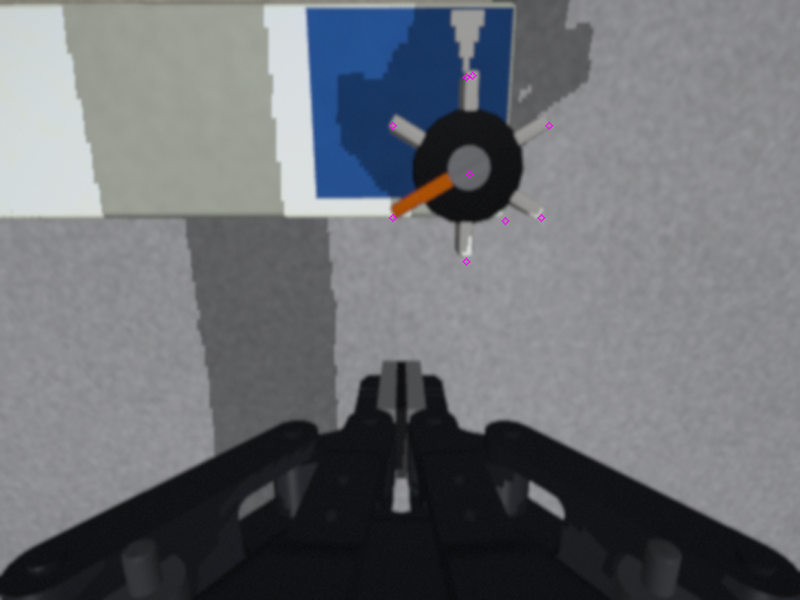

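```bash
python3 - <<'E'
from h import *
ci=camera_info("wrist");T=np.linalg.inv(ci["T_tool_cam"])
for x in (.054,.060,.065,.07,.073):
  for z in (-.011,.011):
    for y in (-.0145,-.007,.007,.0145):
        c=T[:3,:3]@[x,y,z]+T[:3,3]; print(x,y,z,((ci["fx"]*c[0]/c[2]+ci["cx"]).round(1),(ci["fy"]*c[1]/c[2]+ci["cy"]).round(1)))
im=cv2.imread("pics/w1.png")
cv2.imwrite("pics/w1t.png",cv2.resize(im[215:315,196:316],None,fx=6,fy=6,interpolation=cv2.INTER_CUBIC))
E
```

```text
0.054 -0.0145 -0.011 (np.float64(226.5), np.float64(241.9))
0.054 -0.007 -0.011 (np.float64(241.7), np.float64(242.0))
0.054 0.007 -0.011 (np.float64(270.3), np.float64(242.0))
0.054 0.0145 -0.011 (np.float64(285.6), np.float64(242.0))
0.054 -0.0145 0.011 (np.float64(227.7), np.float64(281.4))
0.054 -0.007 0.011 (np.float64(242.3), np.float64(281.4))
0.054 0.007 0.011 (np.float64(269.7), np.float64(281.4))
0.054 0.0145 0.011 (np.float64(284.3), np.float64(281.4))
0.06 -0.0145 -0.011 (np.float64(227.7), np.float64(236.9))
0.06 -0.007 -0.011 (np.float64(242.3), np.float64(236.9))
0.06 0.007 -0.011 (np.float64(269.7), np.float64(237.0))
0.06 0.0145 -0.011 (np.float64(284.4), np.float64(237.0))
0.06 -0.0145 0.011 (np.float64(228.8), np.float64(275.0))
0.06 -0.007 0.011 (np.float64(242.9), np.float64(275.0))
0.06 0.007 0.011 (np.float64(269.1), np.float64(275.1))
0.06 0.0145 0.011 (np.float64(283.2), np.float64(275.1))
0.065 -0.0145 -0.011 (np.float64(228.6), np.float64(233.0))
0.065 -0.007 -0.011 (np.float64(242.8), np.float64(233.0))
0.065 0.007 -0.011 (np.float64(269.3), np.float64(233
[... 523 characters left out ...]
.4))
0.07 -0.0145 0.011 (np.float64(230.5), np.float64(265.5))
0.07 -0.007 0.011 (np.float64(243.7), np.float64(265.5))
0.07 0.007 0.011 (np.float64(268.4), np.float64(265.5))
0.07 0.0145 0.011 (np.float64(281.6), np.float64(265.5))
0.073 -0.0145 -0.011 (np.float64(230.0), np.float64(227.3))
0.073 -0.007 -0.011 (np.float64(243.5), np.float64(227.3))
0.073 0.007 -0.011 (np.float64(268.7), np.float64(227.4))
0.073 0.0145 -0.011 (np.float64(282.1), np.float64(227.4))
0.073 -0.0145 0.011 (np.float64(231.0), np.float64(262.8))
0.073 -0.007 0.011 (np.float64(244.0), np.float64(262.8))
0.073 0.007 0.011 (np.float64(268.2), np.float64(262.8))
0.073 0.0145 0.011 (np.float64(281.1), np.float64(262.9))
```

View pics/w1t.png

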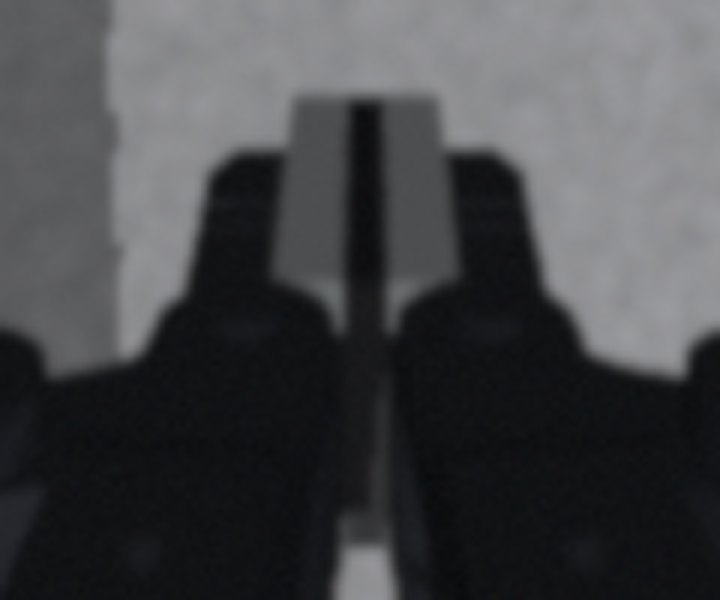

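The shut fingertips show as grey pads 14 mm across the jaws, with black backs 29 mm across that sit about 6 mm farther from the camera side. The wheel centre is at (469,167) in the 800x600 view, against a prediction of (469,173), so the cassette is about 1–3 mm farther along +x than fitted.

Plan: insert the tip in front of the cassette, beside the fin at 180°, and stroke along the cassette's -y.

```bash
cat >> h.py <<'E'
p=np.array([0.56777808,-0.12766603,0.08279161]); p[:2]+=.0014*np.array([np.cos(p[2]),np.sin(p[2])])
Q=tool_q(p[2]+np.pi); Z=.135
def go(x,y,z=Z,v=.12): arm.line_to(cas(p,(x,y,z))[0],v)
def F():  # force in cassette axes
    f=arm.read_ft_force(); c,s=np.cos(p[2]),np.sin(p[2]); return np.round([c*f[0]+s*f[1],-s*f[0]+c*f[1],f[2]],1)
def L():
    d=arm.read_tool_pos()-np.array([p[0],p[1],0]); c,s=np.cos(p[2]),np.sin(p[2]); return np.round(1e3*np.array([c*d[0]+s*d[1],-s*d[0]+c*d[1],d[2]]),1)
def shot(name):
    pos,qq=arm.read_tool_pos(),arm.read_eef_rot(); im=snapshot("wrist"); cv2.imwrite(f"pics/{name}.png",im); return im,wrist_ci(pos,qq)
E
python3 - <<'E'
from h import *
XI=-.028-.011
go(-.075,.024); go(XI,.024,v=.08)
print(arm.read_time(),L(),F()); a,_=shot("w2a")
for y in (.016,.010,.004,0,-.004,-.008):
    go(XI,y,v=.05); print(y,L(),F())
b,_=shot("w2b"); print(arm.read_time())
cv2.imwrite("pics/w2.png",np.hstack([a[0:300,120:480],b[0:300,120:480]]))
E
```

```text
5.775 [-39.4  24.  135.1] [ 1.  -0.3 -0. ]
0.016 [-39.5  16.  134.9] [-0.2  1.8  0.5]
0.01 [-39.2   9.6 134.9] [-1.   0.3 -0.9]
0.004 [-38.8   2.6 135.3] [-0.2  0.5  0.6]
0 [-39.   -1.  135.2] [0.6 0.1 0.3]
-0.004 [-39.1  -4.7 135.1] [ 0.1 -0.8 -0. ]
-0.008 [-39.1  -8.5 135.1] [-0.3  0.6 -0.1]
7.4667
```

View pics/w2.png

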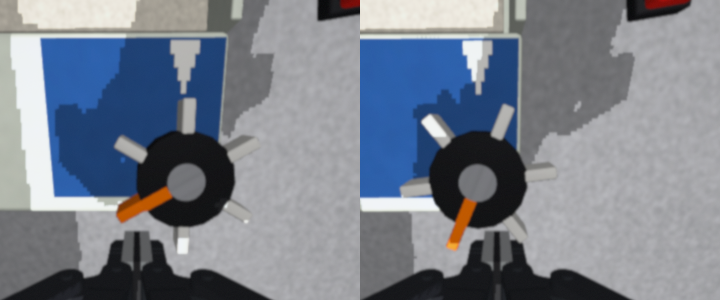

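The stroke works. The orange fin went from (120,215) to (455,245) in the side-by-side view, which is about 37° anticlockwise, with very low force. I'll finish this stroke and then retract.

```bash
python3 - <<'E'
from h import *
XI=-.028-.011
for y in (-.013,-.018,-.022):
    go(XI,y,v=.05); print(y,L(),F())
a,_=shot("w3a")
go(-.075,-.022); go(-.075,.024); b,_=shot("w3b"); print(arm.read_time(),F())
cv2.imwrite("pics/w3.png",np.hstack([a[0:300,120:480],b[0:300,120:480]]))
E
```

```text
-0.013 [-39.1 -13.6 135.1] [ 1.  -0.4 -0.1]
-0.018 [-39.1 -18.6 135.1] [-0.2 -0.1 -0.7]
-0.022 [-39.  -22.4 135.1] [0.7 0.8 0.7]
9.3 [ 0.3 -0.3 -0.5]
```

View pics/w3.png

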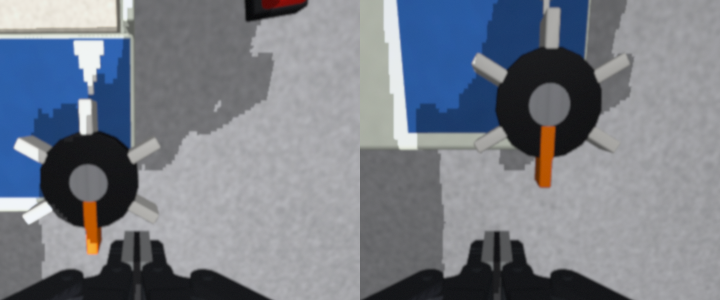

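That was exactly one click: the orange fin now points straight out at the front, (545,185), so three clicks remain. I'll do the second one the same way and check it.

```bash
cat >> h.py <<'E'
XI=-.028-.011
def flick():
    go(XI,.024,v=.1)
    for y in (.012,.004,-.004,-.012,-.022):
        go(XI,y,v=.05); print(y,F(),end=' ')
    go(-.075,-.022); go(-.075,.024)
E
python3 - <<'E'
from h import *
flick(); b,ci=shot("w4"); print(arm.read_time(),F())
print(proj(ci,cas(p,[(0,0,.076),(-.038,0,.076),(.042,0,.057)])).round(1)-[120,0])
cv2.imwrite("pics/w4v.png",b[0:300,120:480])
E
```

```text
0.012 [-0.9  1.6 -1.3] 0.004 [0.5 0.3 0.1] -0.004 [ 0.  -0.6  0.2] -0.012 [-0.3 -0.2  0.2] -0.022 [-0.9  0.2 -0.9] 12.5083 [-0.1 -1.  -0.1]
[[189.2 106.8]
 [185.  189.3]
 [186.5  14.9]]
```

View pics/w4v.png

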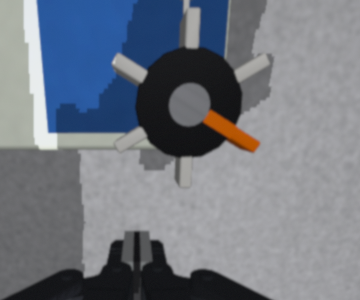

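The orange fin is now at lower-right, (255,147). That is 240°, two clicks done and two to go, and the wheel centre hasn't moved. Third flick next.

```bash
python3 - <<'E'
from h import *
flick(); b,ci=shot("w5"); print(arm.read_time(),F())
cv2.imwrite("pics/w5v.png",b[0:300,120:480])
E
```

```text
0.012 [-0.8  0.8  0. ] 0.004 [-0.2 -0.1  0.8] -0.004 [ 0.2  0.5 -0.3] -0.012 [ 0.4 -0.5  0.2] -0.022 [ 0.   0.2 -1. ] 15.7167 [-0.4  0.2 -0.2]
```

View pics/w5v.png

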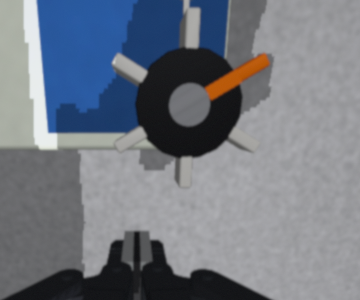

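The orange fin is now at upper-right, (265,60), one click short of the arrow. One last flick, then I'll back off and check.

```bash
python3 - <<'E'
from h import *
flick(); b,ci=shot("w6"); print(arm.read_time(),F())
go(-.075,.024,z=.24); t=snapshot("top"); cv2.imwrite("pics/top6.png",t)
c=cv2.resize(t[95:220,185:335],None,fx=4,fy=4,interpolation=cv2.INTER_CUBIC)
o=cv2.imread("pics/top0.png"); d=cv2.absdiff(t,o).max(2); print((d[60:300,60:240]>60).sum())
cv2.imwrite("pics/top6v.png",c); cv2.imwrite("pics/w6v.png",b[0:300,120:480])
E
```

```text
0.012 [-0.5  1.8 -0.6] 0.004 [-0.3 -0.1  0.6] -0.004 [-0.2 -0.5 -0.8] -0.012 [-0.2 -0.5  1. ] -0.022 [-0.5  0.3 -0.2] 18.925 [ 0.1 -1.1  0.3]
1855
```

View pics/w6v.png

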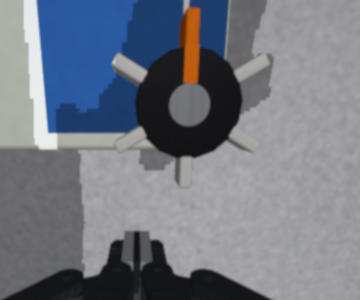

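View pics/top6v.png

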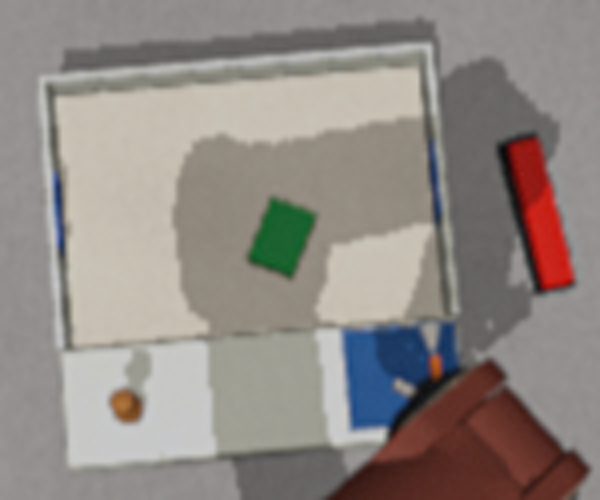

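The orange fin points straight at the arrow in both views: (192,10) in the wrist picture and (435,365) in the top picture. The cassette corners, stamp, clip box and stapler are where they started. The arm is clear, so I'm handing in.

```bash
python3 - <<'E'
from h import *
from station import ticket
print(L(),F(),arm.read_time()); ticket.finish_job()
E
```

```text
[-75.4  24.3 239.2] [-0.5 -0.2  0.4] 20.0
the job is handed in; nothing more can be done
```

The paper-size wheel is set: the orange fin has clicked in at the white arrow, and I handed the job in at 20.0 s of the 48 s allowed. It started four clicks before the arrow. I gave it four slow flicks with the shut fingertips along the cassette's front, and each flick moved it exactly one click anticlockwise.

- **Wheel:** after the last flick, the wrist and top pictures both show the fin lined up with the arrow.
- **Cassette and other things:** the cassette's corners are within about 1 pixel (about 3 mm) of where they were in the top picture. The stamp, clip box and stapler look unmoved. I did not compare the mug, cleaner or tape in a final picture; the approach was planned to pass above them.
- **Force:** every wrist reading, taken between the steps of each flick, stayed within about 2 N on each axis. Peaks during the steps themselves were not recorded.
- **Clearance:** the gripper was shut and had been raised to about 165 mm fingertip height, touching nothing, when I handed in.
- **Disagreement:** the wrist camera put the wheel about 3 mm farther along the cassette's x than the fixed-camera fit did. I split the difference, and the strokes worked as planned.
- **Unused check:** a pixel-difference check between the first and last top pictures was upset by the arm's shadow, so I did not rely on it.

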